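# Throw back the pawl and turn the fittings carousel backward to its pointer

### The job

The ratchet carousel of pipe fittings has been wound too far clockwise. Tip its pawl right over by the orange ball so that it stays thrown back clear of the teeth, then turn the wheel backward (counter-clockwise from above) by its black-topped handle until the handle and its red stripe stand opposite the red pointer. Leave the pawl thrown back and the wheel standing there, and do not disturb the bottle or the tape spool behind.

Things in the scene. Friction and masses are not known exactly. Their poses are not given: they have to be found in the camera images.
- fixture: Grey base plate of the carousel, 205 x 265 mm and 12 mm thick, screwed to the bench; it does not move during a run. Origin on the bench surface directly under the wheel's axis; z up. Its -x axis points from the wheel's axis to the red pointer, its -y axis to the pawl. It is turned by up to 0.4 rad on the bench.
- wheel_centre (a point): Point on the wheel's upright axis at the height of its white top (36 mm over the bench). The white disc is 134 mm across, with a steel rim of 18 upward saw teeth round it, 174 mm across (tooth tips 34 mm over the bench). Small fittings up to 27 mm tall are fixed on the half of the disc away from the handle (their tops 63 mm over the bench).
- handle (a point): On the wheel's upright handle, 55 mm from the wheel's axis: a steel post of 14 mm diameter from the white top (36 mm over the bench) up to a black knob of 24 mm diameter and 18 mm height, whose top is 98 mm over the bench. The point is on the post's axis at the underside of the knob, 80 mm over the bench. It moves with the wheel. A red stripe on the disc runs out from the hub under the handle. About 60 degrees of disc on either side of the handle are bare.
- wheel (a joint): Angle of the wheel, rad. 0 = handle and red stripe exactly opposite the pointer; grows clockwise from above (winding direction), stops at -0.35 and 2.3; starts at 0.8 to 1.7. Bearing friction about 0.1 N m (2 N at the handle); it stays where it is left. With the pawl in the teeth it turns backward at most one tooth (0.35 rad) and is then blocked.
- pointer (a point): Top of the red pointer block (14 x 10 mm) on the base plate, 33 mm over the bench, 97 mm from the wheel's axis.
- pawl_ball (a point): Centre of the orange ball (25 mm) at the end of the pawl's lever; moves with the pawl. With the pawl in the teeth it is about 105 mm over the bench and about 95 mm from the wheel's axis. The lever is a 9 mm steel rod from the pivot to the ball.
- pawl_pivot (a point): Centre of the pawl's level pivot pin, 50 mm over the bench and 115 mm from the wheel's axis (the pin runs along the fixture's x axis). An arm with the nose reaches 38 mm from it toward the wheel; the ball is 58 mm from it. Cheeks either side, 31 mm over their outsides, reach 59 mm over the bench.
- pawl (a joint): Angle of the pawl, rad. 0 = nose down at the bottom of a tooth gap, up to 0.28 = resting on a tooth; grows as the ball is pushed outward, away from the wheel (along the fixture's -y), which lifts the nose. Past about 0.65 it falls outward by its own weight; let go before about 0.4 it falls back into the teeth. Stop at 1.2 = thrown back; the ball is then about 44 mm outward of the pivot and 89 mm over the bench. About 1 N at the ball moves it.
- oil_bottle: White plastic bottle with blue cap, 65 mm diameter, 170 mm tall, standing behind the carousel; bystander. Origin at the centre of its underside.
- tape_spool: Blue and white spool of thread tape, 52 mm diameter, 14 mm thick, lying behind the carousel; bystander. Origin at the centre of its underside.

How it is judged (in metres and radians):
On the way, in this order (a step that is already met when the one before it is completed fails the run):
1. the pawl is thrown right back, clear of the teeth, with the wheel still wound on (value of joint pawl above 1.05 rad and value of joint wheel above 0.3 rad), for 0.2 s.
2. the wheel is turned back so that the handle stands opposite the pointer (value of joint wheel between -0.14 and 0.14 rad), for 0.2 s.
At the end, for the whole second after the job is handed in: The pawl lies thrown back (joint over 1.05 rad), and the wheel stands still with its handle opposite the pointer, within 0.14 rad (8 degrees) either way (all of step 2 and value of joint pawl above 1.05 rad and velocity of joint wheel between -0.05 and 0.05 rad/s); the robot touches nothing.
It fails at once if the bottle or the tape spool is moved more than 30 mm (distance of any of oil_bottle, tape_spool from where it was at the start of the episode above 0.03 m).
It also fails if it takes over 48 s, if anything falls off the work surface, if the arm or the gripper's body presses on something with over 40 N, if the wrist force passes 120 N, or if a joint passes its speed limit or range.

### The arm

A 6-joint arm with a two-finger parallel gripper is mounted at the origin on a cart in front of the work surface, level with it; the furniture and walls round the work are solid. World frame = base frame: x ahead of the robot, y to its left, z up, the work surface at z = 0. Lengths are in mm, angles in rad, forces in N, time in s.
With the tool pointing down it reaches from about 350 to 725 mm from the base axis. Payload 6 kg.
Tool frame: the origin (TCP) lies at the very end of the fingers, on their centre line; the grasp point (between the pads) lies 19 mm behind it; z points along the fingers, y is the direction in which the jaws open and shut (so a half turn about z gives the same grasp; the last joint's range is limited). The gripper opens to 85 mm and grips with 20 to 120 N. Pads are 22 mm wide; open, the fingers measure 114 mm over their backs; the gripper's body (76 mm by 85 mm) begins 54 mm behind the grasp point. The pads swing forward as they close: fully open they stand 13 mm farther back than shut.
Start: joints at [-0.793, 0.04, 0.085, 0, -1.615, -0.334], TCP at [257.627, -541.846, 196.161] pointing down, gripper open.
Joint ranges: [-2.56, 2.56], [-1.29, 2.01], [-1.08, 1.49], [-3.29, 1.98], [-2.81, -0.18], [-2.99, 2.99]. Speed limits (rad/s): [2.57, 2.57, 3.01, 3.14, 3.14, 3.14].

### API

Orientations are given as a unit quaternion [x, y, z, w].
In Python, from bench import robot gives the robot as it stands. Calls block until the motion is done:
- robot.move_ptp(position, orientation): joint-space move of the TCP to a pose.
- robot.servo_line(position, ori=None, feed=150): straight line of the TCP; ori=None keeps the orientation; feed is the mean speed in mm/s.
- robot.movej(angles): joint-space move.
- robot.open() and robot.clamp(strength=None): open the fingers fully, or close them until they stop; strength is the grip in N (None keeps the last).
- robot.dwell(seconds).
- robot.solve_ik(position, orientation): joint angles nearest the present ones, or None.
- robot.observe(): the state.
- robot.read_camera(name): name is "scene" or "top"; returns a dict with "frame" (480x640x3 uint8, red, green, blue), "vertical_fov" (degrees; the focal length in pixels is half the picture's height over the tangent of half this angle, whatever the lens; pixels are square), "cx", "cy" (the principal point, pixels), "k1" (the pictures are not rectified: a ray, as slopes to the right and down, at radius r is drawn at 1 + k1 r^2 times it, then the intrinsics apply), "world_to_cam" (4x4, takes a point from world to camera coordinates). Camera axes: x right, y down, z forward; pixel columns grow to the right and rows downward; lengths in mm; the calibration is good to about 2 mm. A picture is of the moment at which its call begins. There is no depth.
A pose or a line that the arm cannot do raises robot.Unreachable and nothing moves.
- robot.close_job(): hands the job in, once; it reports no verdict.
Trained networks look in a picture, given as the dict that the camera call returned (one of the last four; its "shot" number tells which), for a name from the list of things; names that differ only in an ending like _2 or _b are one class to them, and where a whole thing is asked for, a point or a joint stands for the part that bears it (a point fixed in the world has none). Each returns a list of dicts, best first, with "score" (0 to 1); they miss things now and then, are a little off and sometimes report something else, mostly with a low value. They report only what shows in the picture. A call takes as long as a camera call.
- robot.silhouettes(picture, target): "region" (480x640 bool, what is visible of it) and "point" ([row, column] in pixels, amid what is visible of it).
The state is a dict: "clock": time; "joint_pos": joint angles; "joint_vel": joint speeds; "joint_torque": joint torques, N m; "position": TCP position; "tcp_rot": TCP orientation; "ft_force": force on the tool from outside, world axes, zero at the start; "ft_torque": the same for the moment, N m; "opening": opening from 0.0 (shut) to 1.0 (fully open).
Only numpy, scipy, OpenCV 4.12 (cv2) and the standard library are available. Lean on these libraries where they do the work, as an engineer would, in place of code of your own. Each camera call takes 0.05 s, during which the arm holds its last target.

## Working session

There is one attempt and no reset: what is moved stays moved. The work goes in short steps, each a Python script; the robot and the scene stay as the last script left them, time stands still between calls to the robot, and variables do not carry over. Pictures are saved under pics/ and viewed, and the job is handed in when it is done.

```bash
ls; mkdir -p pics
python3 - <<'E'
from bench import robot
import cv2,numpy as np
for n in("scene","top"):
    p=robot.read_camera(n)
    cv2.imwrite(f"pics/{n}0.png",p["frame"][:,:,::-1])
    print(n,p["vertical_fov"],p["cx"],p["cy"],p["k1"],np.round(p["world_to_cam"],3).tolist())
    for t in("handle","pawl_ball","pointer","wheel","fixture","oil_bottle","tape_spool","pawl"):
        print(t,[(round(d["score"],2),np.round(d["point"],1).tolist(),int(d["region"].sum())) for d in robot.silhouettes(p,t)][:3])
print(robot.observe())
E
```

```text
pics
scene 50.72764739075054 319.5015327881932 231.7829442509503 -0.057889609744045535 [[0.923, -0.385, 0.019, -582.594], [-0.187, -0.49, -0.852, 172.739], [0.337, 0.782, -0.524, 741.516], [0.0, 0.0, 0.0, 1.0]]
handle [(0.56, [281.6, 266.7], 5324)]
pawl_ball [(0.76, [290.8, 277.1], 577)]
pointer [(0.74, [306.1, 272.1], 13555)]
wheel [(0.71, [278.5, 264.6], 5090)]
fixture [(0.98, [307.2, 271.4], 13651)]
oil_bottle [(0.72, [224.6, 406.3], 2931)]
tape_spool [(0.61, [234.2, 378.8], 192)]
pawl [(0.65, [297.1, 279.1], 599)]
top 43.59893481608246 323.5969678646534 242.02271259813222 -0.030049697092478744 [[0.0, -1.0, -0.028, -55.687], [-0.991, 0.003, -0.134, 628.039], [0.134, 0.028, -0.991, 1077.96], [0.0, 0.0, 0.0, 1.0]]
handle [(0.82, [300.1, 320.1], 6510)]
pawl_ball []
pointer [(0.84, [307.7, 338.1], 15104)]
wheel [(0.72, [299.9, 321.1], 6524), (0.48, [310.7, 341.9], 15170)]
fixture [(0.62, [313.3, 378.6], 261), (0.46, [161.8, 320.6], 1444)]
oil_bottle [(0.79, [160.1, 324.1], 1429)]
tape_spool [(0.79, [159.2, 273.4], 510)]
pawl [(0.78, [315.8, 379.7], 307)]
{'clock': 0.9, 'joint_pos': array([-7.93312053e-01,  4.02252148e-02,  8.48037617e-02,  9.83650377e-06,
       -1.61551686e+00, -3.33713266e-01]), 'joint_vel': array([ 0.00160081, -0.00033839, -0.00064818, -0.00037734,  0.00068233,
       -0.00068841]), 'joint_torque': array([-3.49490132e-03, -3.67910528e+01,  3.47436655e+01,  6.93286523e+00,
       -1.00600431e-03,  1.58091643e-05]), 'position': array([ 257.61526588, -541.84924643,  196.15091602]), 'tcp_rot': array([-2.20069078e-01,  9.75484288e-01,  5.77225251e-05, -4.16194105e-05]), 'ft_force': array([ 0.10035714,  0.49584968, -0.36979687]), 'ft_torque': array([ 0.01296574,  0.0473774 , -0.02409038]), 'opening': 1.0013556298269701}
```

Run:
```python
import cv2
a=cv2.imread("pics/scene0.png");b=cv2.imread("pics/top0.png")
cv2.imwrite("pics/scene0c.png",cv2.resize(a[180:380,170:440],None,fx=2.9,fy=2.9,interpolation=2))
cv2.imwrite("pics/top0c.png",cv2.resize(b[220:400,230:450],None,fx=3.3,fy=3.3,interpolation=2))
```

```text
(no output)
```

View pics/scene0c.png

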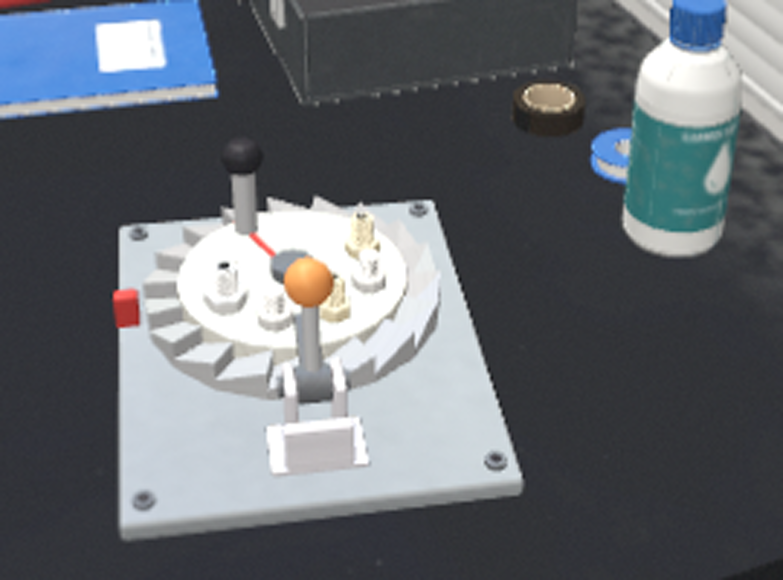

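View pics/top0c.png

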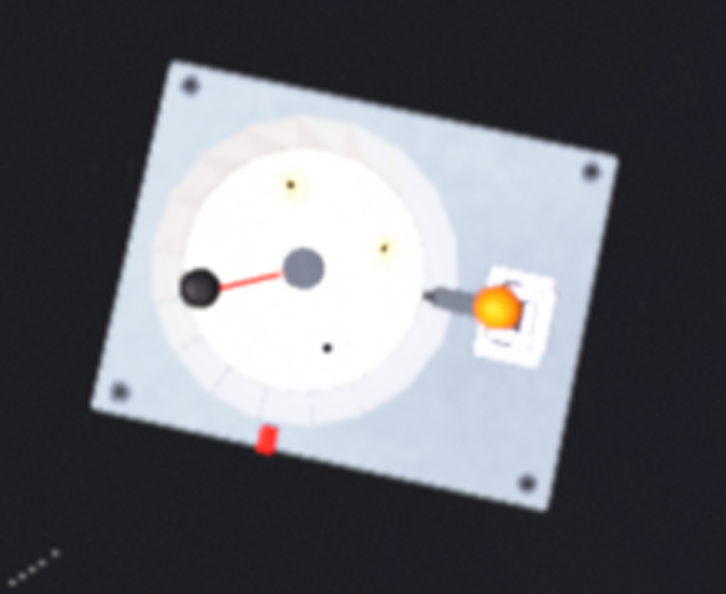

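View pics/scene0.png

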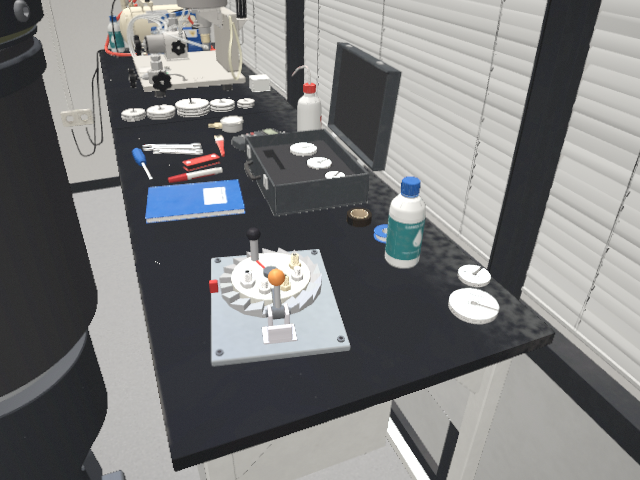

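View pics/top0.png

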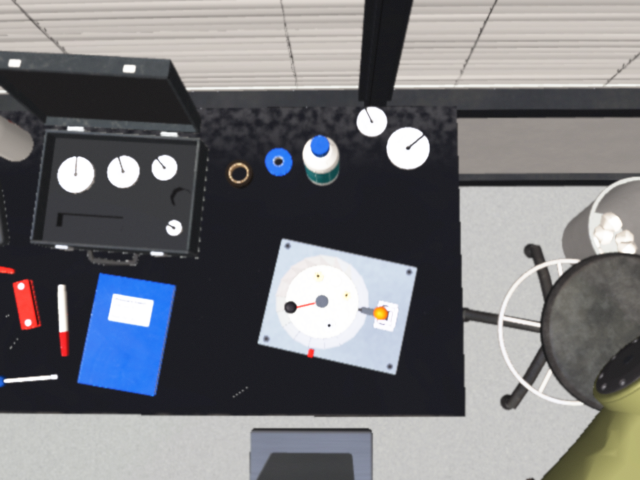

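The top view shows the hub at about (322,301), black knob (291,307), red pointer (311,353) and orange ball (381,313), as (column, row). The handle is about 90° clockwise of the pointer. Next I convert these to world positions and check them against the given sizes.

```bash
cat > h.py <<'E'
import numpy as np,cv2
def cam(p):
    f=240/np.tan(np.radians(p["vertical_fov"]/2))
    K=np.array([[f,0,p["cx"]],[0,f,p["cy"]],[0,0,1.]]);return K,np.array([p["k1"],0,0,0,0.]),np.array(p["world_to_cam"])
def back(p,uv,z):
    K,D,T=cam(p);q=cv2.undistortPoints(np.array([[uv]],float),K,D)[0,0]
    R=T[:3,:3];c=-R.T@T[:3,3];d=R.T@np.array([q[0],q[1],1]);return c+d*(z-c[2])/d[2]
def proj(p,X):
    K,D,T=cam(p);return cv2.projectPoints(np.array([X],float),cv2.Rodrigues(T[:3,:3])[0],T[:3,3],K,D)[0][0,0]
def tri(ps,uvs):
    A=[];b=[]
    for p,uv in zip(ps,uvs):
        K,D,T=cam(p);q=cv2.undistortPoints(np.array([[uv]],float),K,D)[0,0]
        for i in(0,1):
            r=q[i]*T[2]-T[i];A.append(r[:3]);b.append(-r[3])
    return np.linalg.lstsq(np.array(A),np.array(b),rcond=None)[0]
def blob(p,lo,hi,box):
    r0,r1,c0,c1=box;h=cv2.cvtColor(p["frame"][r0:r1,c0:c1],cv2.COLOR_RGB2HSV)
    m=cv2.inRange(h,lo,hi);n,l,s,c=cv2.connectedComponentsWithStats(m)
    k=1+np.argmax(s[1:,4]);return c[k]+[c0,r0],s[k]
E
python3 - <<'E'
from bench import robot
from h import *
t=robot.read_camera("top");s=robot.read_camera("scene")
ob=((8,150,120),(22,255,255))
bt,_=blob(t,*ob,(280,340,350,410));bs,_=blob(s,*ob,(255,300,255,300))
ball=tri([t,s],[bt,bs]);print("ball",bt,bs,ball.round(1),back(t,bt,105).round(1))
kb=((0,0,0),(180,255,60))
kt,a=blob(t,*kb,(296,318,280,302));ks,a2=blob(s,*kb,(225,242,244,264))
print("knob",kt,a,ks,a2,tri([t,s],[kt,ks]).round(1),back(t,kt,92).round(1))
u=lambda x,y:(x/3.3+230,y/3.3+220)
hub=back(t,u(304,268),40);pt=back(t,u(266,440),33)
cs=[back(t,u(*q),12)[:2] for q in((172,62),(617,157),(548,510),(92,408))]
print("hub",hub.round(1),"ptr",pt.round(1),np.linalg.norm((pt-hub)[:2]))
print("corners",np.round(cs,1),[np.linalg.norm(cs[i]-cs[i-1]).round(1) for i in range(4)])
ey=[cs[0]-cs[1],cs[3]-cs[2]];print("yaw from edges",[np.arctan2(-e[0],e[1]) for e in ey],"ptr",np.arctan2(*(hub-pt)[[1,0]]))
print("ball-hub",np.linalg.norm((ball-hub)[:2]), "z now", robot.observe()["clock"])
E
```

```text
ball [380.8556701  312.41237113] [276.83802817 278.8943662 ] [ 496.5 -157.5  104.4] [ 496.3 -157.4  105. ]
knob [291.9047619  306.23809524] [ 7  6  9 10 42] [253.83773585 232.9509434 ] [  0   0  20  17 265] [507.3  -2.2  90.4] [507.4  -2.4  92. ]
hub [518.  -53.9  40. ] ptr [422.9 -32.6  33. ] 97.49409925492309
corners [[ 638.5   23.8]
 [ 582.4 -233. ]
 [ 383.2 -190.5]
 [ 439.6   67.7]] [np.float64(203.6), np.float64(262.9), np.float64(203.7), np.float64(264.3)]
yaw from edges [np.float64(-0.2148940989686066), np.float64(-0.21508760858146778)] ptr -0.2203675742122817
ball-hub 105.80566805793929 z now 1.0
```

```bash
cat >> h.py <<'E'
yaw=-0.216;hub=np.array([518.,-53.9]);ex=np.array([np.cos(yaw),np.sin(yaw)]);ey=np.array([-ex[1],ex[0]])
from scipy.spatial.transform import Rotation as Ro
def quat(t):
    t=t/np.linalg.norm(t);x=np.array([t[0],t[1],0]);z=np.array([0,0,-1.]);return Ro.from_matrix(np.c_[x,np.cross(z,x),z]).as_quat()
def P(xy,z): return [float(xy[0]),float(xy[1]),float(z)]
def hang(th): return hub+55*(-np.cos(th)*ex+np.sin(th)*ey), np.sin(th)*ex*-1-np.cos(th)*ey  # handle pos, CCW tangent
E
python3 - <<'E'
from bench import robot
from h import *
for sgn in(1,-1):
    print("pawl",sgn,[ (robot.solve_ik(P(hub-r*ey,z),quat(-sgn*ey))) for r,z in((70,200),(70,82),(128,82))])
    for th in (1.13,.6,0):
        h,t=hang(th); print(th,P(h,0),robot.solve_ik(P(h-28*t,72),quat(sgn*t)))
E
```

```text
pawl 1 [array([ 0.15090324, -0.17955348, -0.11689192,  0.        , -1.63345789,
       -0.36690324]), array([ 0.15090324, -0.16580065, -0.31949899,  0.        , -1.41709799,
       -0.36690324]), array([ 0.03606975, -0.15308332, -0.30826363,  0.        , -1.41561602,
       -0.25206975])]
1.13 [505.7400700063986, -0.28382597991541303, 0.0] [ 0.38870061 -0.11843938 -0.29545671  0.         -1.39377899 -1.73470061]
0.6 [480.31728212251085, -13.837389334124019, 0.0] [ 0.41393663 -0.20968573 -0.37573747  0.         -1.40474458 -1.22993663]
0 [464.27805929207204, -42.112163617785, 0.0] [ 0.39945545 -0.29882082 -0.44841358  0.         -1.42120356 -0.61545545]
pawl -1 [array([ 0.15090324, -0.17955348, -0.11689192,  0.        , -1.63345789,
        2.77468941]), array([ 0.15090324, -0.16580065, -0.31949899,  0.        , -1.41709799,
        2.77468941]), array([ 0.03606975, -0.15308332, -0.30826363,  0.        , -1.41561602,
        2.8895229 ])]
1.13 [505.7400700063986, -0.28382597991541303, 0.0] [ 0.38870061 -0.11843938 -0.29545671  0.         -1.39377899  1.40689204]
0.6 [480.31728212251085, -13.837389334124019, 0.0] [ 0.41393663 -0.20968573 -0.37573747  0.         -1.40474458  1.91165602]
0 [464.27805929207204, -42.112163617785, 0.0] [ 0.39945545 -0.29882082 -0.44841358  0.         -1.42120356  2.5261372 ]
```

Run:
```python
from bench import robot
from h import *
robot.clamp(20)
q=quat(-ey)
robot.move_ptp(P(hub-70*ey,200),q)
robot.servo_line(P(hub-70*ey,82),feed=120)
print(robot.observe()["ft_force"],robot.observe()["position"])
for r in(80,90,105,120,128):
    robot.servo_line(P(hub-r*ey,82),feed=70); o=robot.observe(); print(r,o["ft_force"].round(1),o["clock"])
robot.servo_line(P(hub-90*ey,82),feed=120)
robot.servo_line(P(hub-90*ey,180),feed=150)
for n in("scene","top"):
    p=robot.read_camera(n); cv2.imwrite(f"pics/{n}1.png",p["frame"][:,:,::-1])
print(robot.observe()["clock"])
a=cv2.imread("pics/scene1.png");b=cv2.imread("pics/top1.png")
cv2.imwrite("pics/1.png",np.hstack([cv2.resize(a[180:380,180:380],(400,400)),cv2.resize(b[220:400,240:420],(400,400))]))
```

```text
[-0.63197715  1.23709895 -0.33127525] [ 503.57008581 -122.37916077   83.03307017]
80 [ 0.  -0.2  1.2] 4.9583
90 [-0.7  1.3  2.3] 5.25
105 [-1.7  1.   7.2] 5.6167
120 [ 0.2  0.3 -0.2] 5.9833
128 [ 0.3 -0.7  0.3] 6.25
7.6167
```

View pics/1.png

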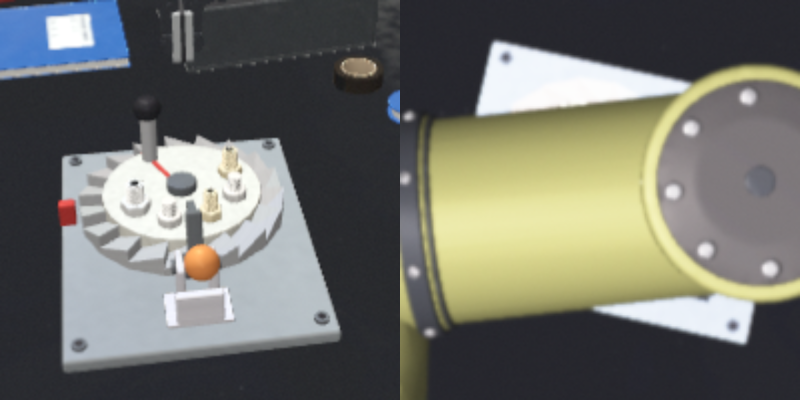

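The scene view shows the ball down at about (280,311) with the nose pointing up, so the pawl is thrown back and the wheel hasn't moved. Now I push the handle round.

Run:
```python
from bench import robot
from h import *
p=robot.read_camera("scene");print("thrown ball expect",proj(p,P(hub-159*ey,89)),"seen",blob(p,(8,150,120),(22,255,255),(290,340,250,310))[0])
d=23
h,t=hang(1.13)
robot.move_ptp(P(h-38*t,200),quat(t))
robot.servo_line(P(h-38*t,72),feed=120)
print(robot.observe()["ft_force"])
robot.servo_line(P(h-d*t,72),feed=60)
for th in np.arange(1.03,0.05,-0.1):
    h,t=hang(th);robot.servo_line(P(h-d*t,72),quat(t),feed=50)
    o=robot.observe();print(round(th,2),o["ft_force"].round(1),round(o["clock"],1))
robot.dwell(.2)
robot.servo_line(P(h-(d+18)*t,72),feed=60)
robot.servo_line(P(h-(d+18)*t,150),feed=150)
for n in("scene","top"):
    p=robot.read_camera(n); cv2.imwrite(f"pics/{n}2.png",p["frame"][:,:,::-1])
a=cv2.imread("pics/scene2.png");b=cv2.imread("pics/top2.png")
cv2.imwrite("pics/2.png",np.hstack([cv2.resize(a[180:380,180:380],(400,400)),cv2.resize(b[220:400,240:420],(400,400))]))
print(robot.observe()["clock"])
```

```text
thrown ball expect [280.2878718  311.04820844] seen [280.71904762 311.74761905]
[-0.03197931  0.15634643 -0.65070276]
1.03 [ 0.4 -0.7  0.1] 10.8
0.93 [ 0.1  0.4 -0.2] 11.1
0.83 [-0.2  0.4  0.1] 11.3
0.73 [-0.8 -0.2 -0.1] 11.6
0.63 [ 0.1  0.1 -0.2] 11.9
0.53 [0.1 0.1 0.4] 12.2
0.43 [ 0.9 -0.2  0.5] 12.4
0.33 [ 0.2 -0.2 -0.2] 12.7
0.23 [-0.3  0.3 -0.4] 12.9
0.13 [0.2 0.4 0.5] 13.2
14.6333
```

View pics/2.png

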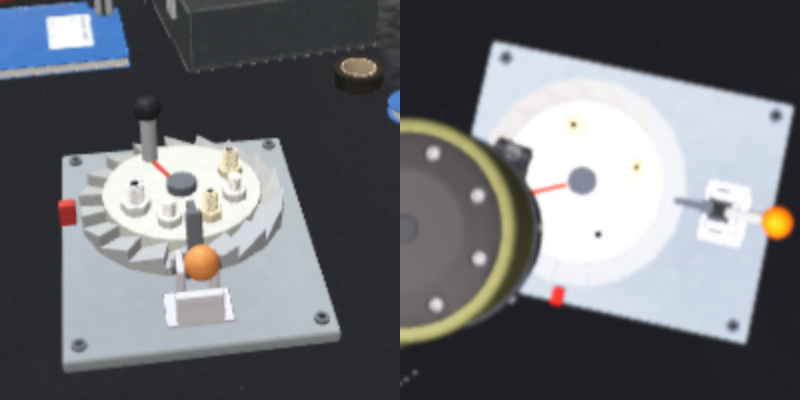

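No force showed and the wheel didn't move, so the fingers missed the handle. I'll check where the tool actually was.

Run:
```python
from bench import robot
from h import *
o=robot.observe();print(o["position"],o["tcp_rot"],o["joint_pos"],o["opening"],o["clock"])
h,t=hang(.13);print("cmd",P(h-41*t,150),quat(t))
p=robot.read_camera("top");print("tcp px",proj(p,o["position"]),"knob exp",proj(p,P(hang(1.13)[0],98)), proj(p,P(hang(.13)[0],98)))
b=p["frame"][:,:,::-1];cv2.imwrite("pics/t3.png",cv2.resize(b[150:400,180:450],None,fx=2.4,fy=2.4,interpolation=2))
p=robot.read_camera("scene");b=p["frame"][:,:,::-1];cv2.imwrite("pics/s3.png",b);print(proj(p,o["position"]),proj(p,P(hang(1.13)[0],90)))
```

```text
[479.42810785   3.2064038  148.35118074] [-5.74804200e-01  8.18289992e-01  5.22471593e-04 -1.16105834e-03] [ 4.28455740e-01 -2.86429664e-01 -2.99377425e-01 -6.02697697e-04
 -1.56032262e+00 -7.74514172e-01] 0.001188036820432576 14.6333
cmd [480.1641177216174, 3.3227752928532226, 150.0] [-0.57483146  0.81827183  0.          0.        ]
tcp px [285.68982642 322.23389844] knob exp [290.41962552 307.09433059] [310.3303892  329.91474035]
[234.86493254 204.42690663] [252.7487406  232.76309277]
```

View pics/t3.png

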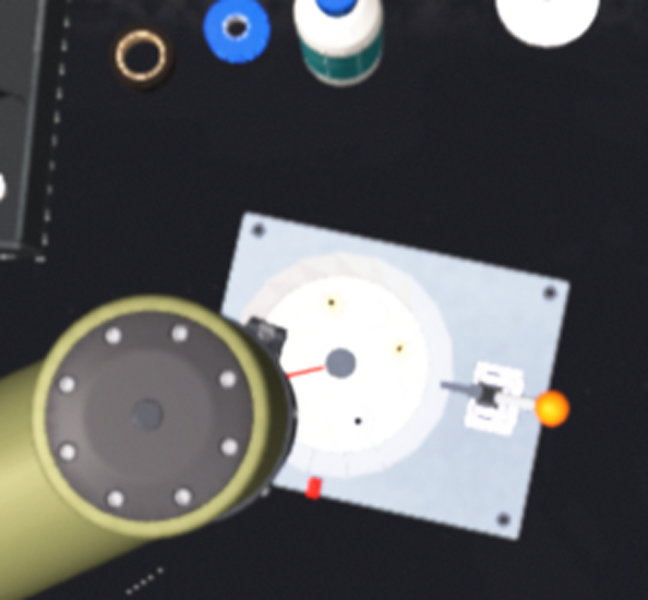

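View pics/s3.png

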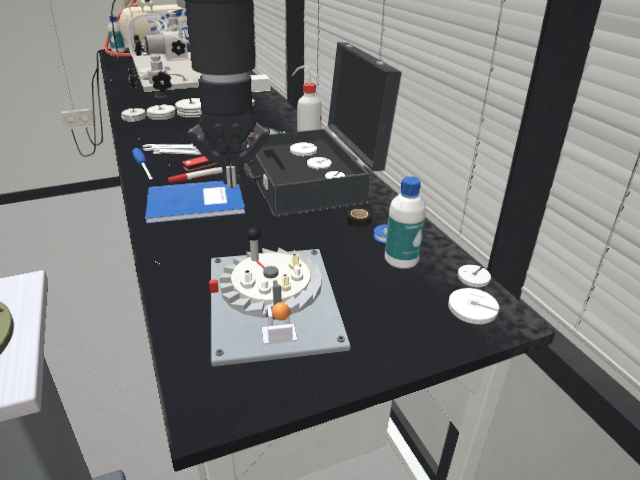

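In the scene view the fingertips appear at about (232,187), but the reported TCP projects to (235,204). The real tips seem about 30 mm higher than reported, which fits both the miss and the vertical force at the ball. I'll measure this properly at a few poses.

Run:
```python
from bench import robot
from h import *
from scipy.optimize import brentq
p=robot.read_camera("scene");o=robot.observe()["position"]
print([proj(p,[o[0],o[1],z]).round(1).tolist() for z in(o[2],o[2]+15,o[2]+30,o[2]+45)], [proj(p,[o[0]+dx,o[1]+dy,o[2]+30]).round(1).tolist() for dx,dy in((20,0),(0,20))])
b=p["frame"][100:230,170:300,::-1];cv2.imwrite("pics/s4.png",cv2.resize(b,None,fx=4.5,fy=4.5,interpolation=2))
```

```text
[[235.0, 204.0], [234.4, 195.9], [233.8, 187.6], [233.1, 179.2]] [[245.8, 185.7], [230.7, 182.5]]
```

View pics/s4.png

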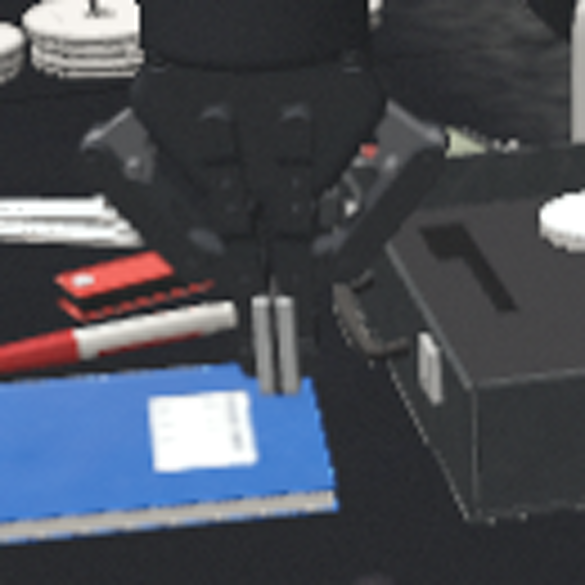

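The pad tips at (232,187) match the reported x and y with about +31 mm in z. I'll approach with reported z = 48, which is safe either way: real 79 puts it on the knob, and real 48 still clears the bare disc. I'll check forces and the picture before pushing.

Run:
```python
from bench import robot
from h import *
h,t=hang(1.13)
robot.servo_line(P(h-42*t,150),quat(t),feed=100)
for z in(100,80,60,48):
    robot.servo_line(P(h-42*t,z),feed=80);o=robot.observe();print(o["position"].round(1),o["ft_force"].round(1))
p=robot.read_camera("scene");b=p["frame"][170:300,180:330,::-1];cv2.imwrite("pics/s5.png",cv2.resize(b,None,fx=5,fy=4.5,interpolation=2))
print(proj(p,o["position"]),proj(p,o["position"]+[0,0,31]),o["clock"])
```

```text
[547.    9.  100.4] [0.5 0.6 0.7]
[546.2   8.9  79.2] [-0.1 -0.6  0.3]
[546.3   8.9  59.2] [-0.8 -0.   0.6]
[546.2   9.   47.2] [-1.1 -0.6  0.5]
[274.28301519 246.29359247] [273.78524458 231.572712  ] 17.8083
```

View pics/s5.png

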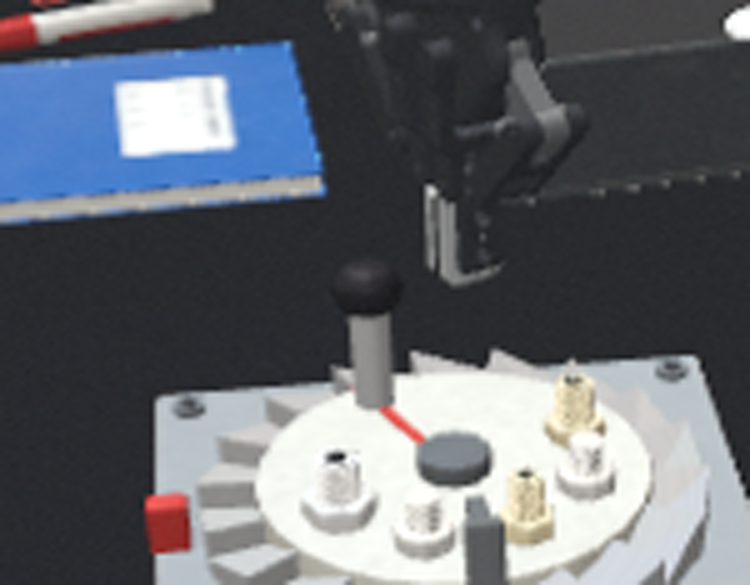

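The tips at about (271,232) agree with z +31 mm and with x and y as reported. They sit at knob height, just clockwise of the handle. Now I push.

Run:
```python
from bench import robot
from h import *
d=23;z=43
h,t=hang(1.13)
robot.servo_line(P(h-42*t,z),feed=60)
robot.servo_line(P(h-d*t,z),feed=60);print(robot.observe()["ft_force"].round(1))
for th in np.arange(1.03,0.1,-0.1):
    h,t=hang(th);robot.servo_line(P(h-d*t,z),quat(t),feed=50)
    o=robot.observe();print(round(th,2),o["ft_force"].round(1),round(o["clock"],1))
robot.dwell(.2)
for n in("scene","top"):
    p=robot.read_camera(n); cv2.imwrite(f"pics/{n}6.png",p["frame"][:,:,::-1])
a=cv2.imread("pics/scene6.png");b=cv2.imread("pics/top6.png")
cv2.imwrite("pics/6.png",np.hstack([cv2.resize(a[180:380,180:380],(400,400)),cv2.resize(b[220:400,240:420],(400,400))]))
p=robot.read_camera("scene");print([(x,proj(p,P(hang(x)[0],90)).round(1)) for x in(.2,.1,0,-.1)])
```

```text
[-0.1  0.4  0.6]
1.03 [0.5 0.1 0.6] 18.8
0.93 [-0.8  0.   0.3] 19.1
0.83 [ 0.4 -1.4 -0.9] 19.4
0.73 [-0.7 -0.6 -0.4] 19.6
0.63 [ 0.2 -0.  -1.1] 19.9
0.53 [-1.3  0.7 -0.1] 20.2
0.43 [-0.4 -0.4 -0.4] 20.4
0.33 [ 0.2 -0.7  0.1] 20.7
0.23 [0.  0.  0.2] 21.0
0.13 [-0.   0.7 -0. ] 21.2
[(0.2, array([235.7, 246.5])), (0.1, array([235.3, 248.4])), (0, array([235.3, 250.3])), (-0.1, array([235.6, 252.1]))]
```

View pics/6.png

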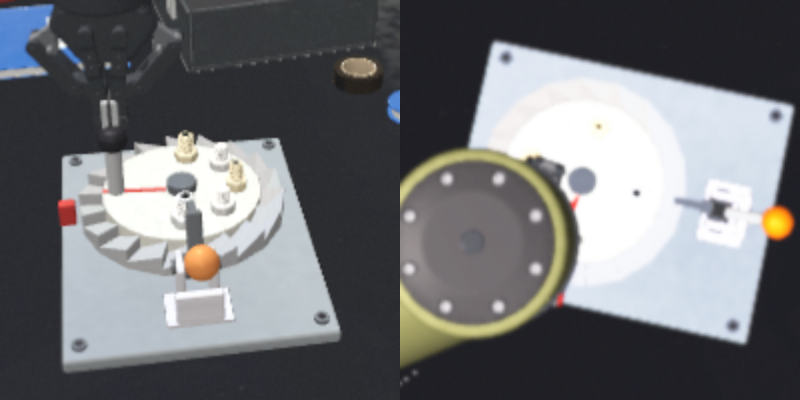

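The wheel turned. The scene view has the knob at about (236,249), close to the pointer. I'll back off and measure from the top.

Run:
```python
from bench import robot
from h import *
h,t=hang(.13)
robot.servo_line(P(h-45*t,43),feed=80)
robot.servo_line(P(h-45*t,150),feed=150)
robot.servo_line(P(h-120*t,150),feed=150)
o=robot.observe();print(o["clock"],o["ft_force"].round(1))
p=robot.read_camera("top");b=p["frame"][:,:,::-1]
cv2.imwrite("pics/t7.png",cv2.resize(b[230:390,240:420],None,fx=4,fy=3.75,interpolation=2))
print([(x,proj(p,P(hang(x)[0],98)).round(1),proj(p,P(hub+30*(-np.cos(x)*ex+np.sin(x)*ey),36)).round(1)) for x in(.2,.1,0,-.1)])
h=cv2.cvtColor(p["frame"],cv2.COLOR_RGB2HSV);m=(cv2.inRange(h,(0,90,90),(6,255,255))|cv2.inRange(h,(172,90,90),(180,255,255)))
m[:290]=0;m[360:]=0;m[:,:290]=0;m[:,345:]=0
n,l,s,c=cv2.connectedComponentsWithStats(m);
for k in range(1,n):
    if s[k,4]>3:
        w=back(p,c[k],36)[:2]-hub;print(s[k],c[k],"theta",np.arctan2(w@ey,-(w@ex)),np.hypot(*w))
```

```text
23.5333 [-0.6 -0.3 -0.3]
[(0.2, array([308.3, 329.1]), array([315.6, 316.2])), (0.1, array([311.2, 330.2]), array([317.1, 316.8])), (0, array([314.3, 331.1]), array([318.7, 317.2])), (-0.1, array([317.4, 331.6]), array([320.3, 317.5]))]
[313 309   7  17  27] [316.33333333 317.40740741] theta 0.13217347595664047 31.482120266740523
[307 349   7   9  51] [310.19607843 353.15686275] theta 0.01110838486464212 97.1387260087002
```

View pics/t7.png

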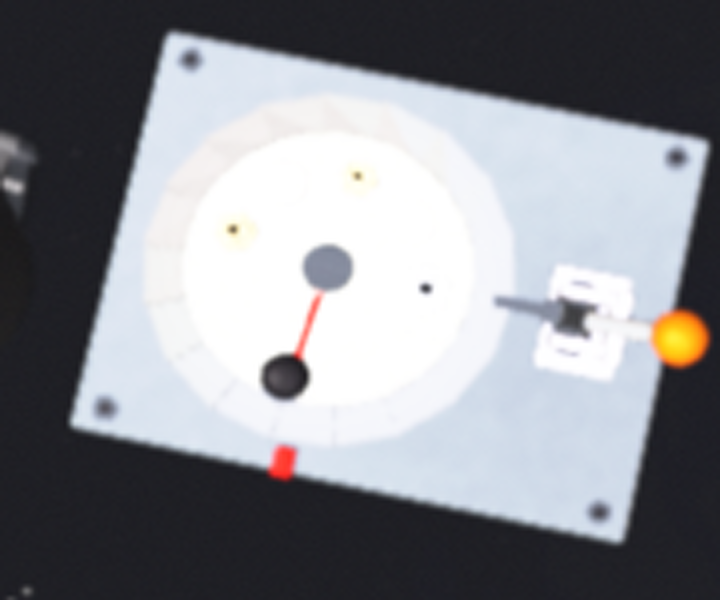

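The knob is at (311,330) and the stripe gives θ ≈ 0.13, matching the commanded 0.13, with the pawl still back. One more small push takes it to about 0.

Run:
```python
from bench import robot
from h import *
d=23;h,t=hang(.13)
robot.servo_line(P(h-45*t,150),feed=150)
robot.servo_line(P(h-45*t,43),feed=120)
robot.servo_line(P(h-(d+2)*t,43),feed=80)
for th in(.07,.01):
    h,t=hang(th);robot.servo_line(P(h-d*t,43),quat(t),feed=35)
robot.dwell(.3)
robot.servo_line(P(h-45*t,43),feed=80)
robot.servo_line(P(h-45*t,150),feed=150)
robot.servo_line(P(h-120*t,150),feed=150)
p=robot.read_camera("top");b=p["frame"][:,:,::-1]
cv2.imwrite("pics/t8.png",cv2.resize(b[150:390,240:420],None,fx=2.5,fy=2.5,interpolation=2))
hh=cv2.cvtColor(p["frame"],cv2.COLOR_RGB2HSV);m=(cv2.inRange(hh,(0,90,90),(6,255,255))|cv2.inRange(hh,(172,90,90),(180,255,255)))
m[:290]=0;m[345:]=0;m[:,:290]=0;m[:,345:]=0
n,l,s,c=cv2.connectedComponentsWithStats(m);
for k in range(1,n):
    if s[k,4]>3:
        w=back(p,c[k],36)[:2]-hub;print(s[k],c[k],"theta",np.arctan2(w@ey,-(w@ex)))
p=robot.read_camera("scene");print(blob(p,(8,150,120),(22,255,255),(290,340,250,310))[0])
o=robot.observe();print(o["clock"],o["ft_force"].round(1))
```

```text
[316 309   5  18  28] [318.17857143 317.35714286] theta 0.02770801155896979
[280.79802956 311.99014778]
28.575 [0.2 1.2 0.6]
```

View pics/t8.png

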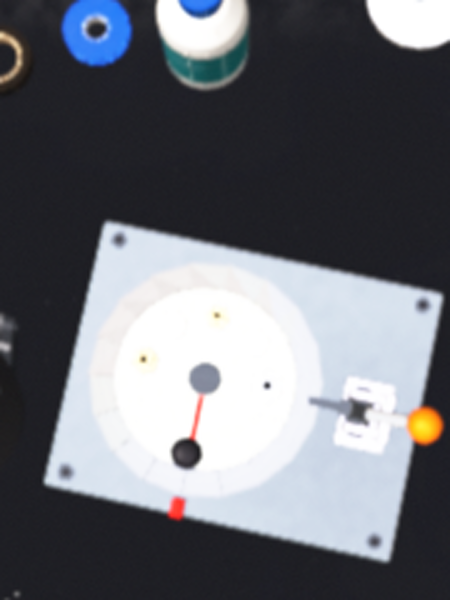

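The hub, stripe, knob (314,331) and pointer (311,353) are in line at θ ≈ 0.03. The pawl is back, the bottle and spool haven't moved, and the arm is clear.

```bash
python3 -c "
from bench import robot
robot.close_job();print(robot.observe()['clock'])"
```

```text
the job is handed in; nothing more can be done
the job is handed in; nothing more can be done
```

The pawl is thrown back clear of the teeth, and the wheel is turned back with its handle opposite the red pointer. I handed the job in just after 28.6 s on the robot's clock; no verdict is reported.

- **What I did:** I pushed the orange ball outward with the shut fingers until the pawl fell back. Then I pushed the handle counter-clockwise along its arc and nudged it the last 0.12 rad.
- **What disagreed:** My first push at the handle missed and touched nothing. In the pictures the fingertips sat about 31 mm higher than the reported TCP. I allowed for this in the later pushes. It also means the ball was probably pushed near its top, with up to 7 N showing upward.
- **Wheel:** The red stripe measured about 0.03 rad from the pointer, against the 0.14 allowed.
- **Pawl:** The ball was seen at (281, 312) in the scene picture, against (280, 311) expected for thrown back.
- **Bystanders and arm:** The bottle and spool look unmoved, judged by eye from the pictures. The arm is clear of everything, with about 1 N at the wrist, which is noise level.

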